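# Fasten the last quarter-turn stud of a computer's access panel

### The job

The access panel of the small computer on the desk is held by four slotted quarter-turn studs, and one of them is still undone: it stands up and shows a red band. First press that stud well down against its spring by its grip bar, then keep it down and turn it a quarter turn clockwise (seen from above) as far as it goes, and let go so that it settles into its catch. Do not knock over or push about the mug beside the computer.

Things in the scene. Friction and masses are not known exactly. Their poses are not given: they have to be found in the camera images.
- stud_grip (a point): Middle of the grip bar of the undone stud. Each black stud is a round cap (34 mm wide, 9 thick) with an upright grip bar 40 mm long, 14 thick, 26 high, a coin slot along its top. The point is 13 mm below the bar's top, 13 above the cap; x along the bar, y across it, z up the turning axis. It starts 93 mm above the desk, 7 mm higher than on done-up studs, whose bars lie nearly crosswise to it.
- stud (a joint): Turn of the undone stud in rad, growing clockwise seen from above: starts at 0 to 0.1, stop at 1.45. It turns past about 0.15 only while pressed 10 mm or more; the catch takes it from about 1.29 on. The four studs stand 130 x 170 mm apart at the corners of the panel on a pale grey computer case, 200 x 240 x 55 mm high, fixed to the desk; any corner may have the undone one.
- stud_press (a joint): How far the undone stud is pressed down, in m: 0 standing up, 0.016 at the bottom stop. A spring pushes it up with 2.5 N at the top, 6.5 N at the bottom. While turning, hold it at 0.011 to 0.015. At the end of the turn, let go, it rises only to 0.007 and is caught there; let go before it is turned, it comes all the way up.
- mug: White mug, 79 mm wide, 114 mm over its handle, 89 mm high, standing loose on the desk to the left of the computer; its origin is the centre of its underside.
Not all that is in view belongs to the job. Several things look just like the mug: the one meant starts farthest to the robot's right.

How it is judged:
By the outcome, as a careful person would: the job done as asked, in the order asked, and still so for the second after the job is handed in, with the robot touching nothing.
It also fails if it takes over 32 s, if anything falls off the work surface, if the arm or the gripper's body presses on something with over 40 N, if the wrist force passes 120 N, or if a joint passes its speed limit or range.

### The arm

A 6-joint arm with a two-finger parallel gripper is mounted at the origin on a cart in front of the work surface, level with it; the furniture and walls round the work are solid. World frame = base frame: x ahead of the robot, y to its left, z up, the work surface at z = 0. Lengths are in m, angles in rad, forces in N, time in s.
With the tool pointing down it reaches from about 0.375 to 0.975 m from the base axis. Payload 3.8 kg.
Tool frame: the origin (TCP) lies at the very end of the fingers, on their centre line; the grasp point (between the pads) lies 19 mm behind it (tcp_to_grasp is the distance from the TCP to the grasp point, in m); z points along the fingers, y is the line along which they close (so a half turn about z gives the same grasp; the last joint's range is limited). The gripper opens to 88 mm and grips with 3 to 60 N. Pads are 18 mm wide; open, the fingers measure 123 mm over their backs; the gripper's body (75 mm by 187 mm) begins 45 mm behind the grasp point.
Start: joints at [1.148, 0.264, 1.604, -0, 1.274, -0.037], TCP at [0.254, 0.625, 0.239] pointing down, gripper open.
Joint ranges: [-2.63, 2.63], [-0.94, 2.18], [0.31, 2.57], [-1.31, 4.45], [0, 2.66], [-2.55, 2.55]. Speed limits (rad/s): [2.57, 2.57, 3.14, 3.14, 3.14, 3.14].

### API

Orientations are given as [roll, pitch, yaw] about the fixed x, y, z axes, in that order (R = Rz(yaw) Ry(pitch) Rx(roll)).
In Python, from station import * gives the robot as it stands.
- The arm moves only by the tool jog_arm, never from a script. Its arguments are lists of equal length, an entry for each row: "xyz": the shift along the tool's x, y, z in mm, a list of three; "yaw": the turn about the tool's z in rad; "grip": the finger opening in mm, from 0 to 88.1. A call has 1 to 20 rows; each row shifts and turns the commanded pose from where the row before left it, along the tool's axes as they then stand; what a row does not reach is not made up. A row lasts 1/8 s, in which the tool goes at most 62.5 mm and 10.7 degrees, less where a joint would pass 70% of its speed; a pose out of reach is approached as far as the arm can. A call with a gripper value outside its range is refused whole. The fingers move at their own pace and stop on an object; the grip force is fixed at half the most. Time passes only in rows, so rows that do not move let the fingers close. It gives the time, the measured TCP pose, the force, the opening and the grip force at its end, in the units of the state.
- get_state(): the state, without advancing time (a new reading comes with each control period).
- snapshot(name): name is "scene" or "side" or "wrist"; returns (picture, depth): 400x640x3 uint8, red, green, blue; 400x640 float32, m along the optical axis (not along the pixel's ray), 0 where there is no reading.
- camera_info(name): a dict with "vfov" (degrees; the focal length in pixels is half the picture's height over the tangent of half this angle, whatever the lens; pixels are square), "cx", "cy" (the principal point, pixels), "view" (4x4, takes a point from world to camera coordinates). Camera axes: x right, y down, z forward; pixel columns grow to the right and rows downward; lengths in m; the calibration is good to about 2 mm. A picture is of the moment at which its call begins: read the wrist's pose just before it. camera_info takes no time and is no camera call; for the wrist camera it gives the pose at the moment of the call.
- close_job(): hands the job in; it is judged then, once.
Trained networks look in the newest picture that a camera, given by its name, has taken for a name from the list of things; names that differ only in an ending like _2 or _b are one class to them, and where a whole thing is asked for, a point or a joint stands for the part that bears it (a point fixed in the world has none). Each returns a list of dicts, best first, with "p" (0 to 1); they miss things now and then, are a little off and sometimes report something else, mostly with a low value. They report only what shows in the picture. A call takes as long as a camera call. They do not tell look-alikes from the thing itself.
- look_for(camera, name): "extent" ([centre column, centre row, width, height] in pixels, round what is visible of it).
The state is a dict: "clock": time; "qpos": joint angles; "dq": joint speeds; "effort": joint torques, N m; "position": TCP position; "tool_rot": TCP orientation; "force": force on the tool from outside, world axes, zero at the start; "ft_torque": the same for the moment, N m; "gripper_width": finger opening in m; "finger_force": force on a finger pad.
Only numpy, scipy, OpenCV 4.12 (cv2) and the standard library are available. Lean on these libraries where they do the work, as an engineer would, in place of code of your own. Each camera call takes 0.05 s, during which the arm holds its last target. There are 200 camera calls.

## Working session

There is one attempt and no reset: what is moved stays moved. The work goes in short steps, Python scripts to look and compute and a tool call to move; the robot and the scene stay as the last step left them, time stands still between calls to the robot, and variables do not carry over. Pictures are saved under pics/ and viewed, at most 10 in all, crops included, and the job is handed in when it is done.

Besides the shell and the picture viewer there is one more tool, called after "Call:" as name(argument=value, ...), one argument or row to a line, values as JSON. jog_arm: Moves the arm, as the interface text tells. Its arguments: {"type":"object","properties":{"xyz":{"type":"array","items":{"type":"array","items":{"type":"number"}}},"yaw":{"type":"array","items":{"type":"number"}},"grip":{"type":"array","items":{"type":"number"}}},"required":["xyz","yaw","grip"]}

```bash
mkdir -p pics; cat > h.py <<'E'
from station import *
import numpy as np, cv2
def snap(n):
    ci=camera_info(n); p,d=snapshot(n); return ci,p,d
def unproj(ci,u,v,z):
    f=200/np.tan(np.radians(ci["vfov"])/2)
    c=np.stack([(u-ci["cx"])/f*z,(v-ci["cy"])/f*z,z,np.ones_like(z)],-1)
    return (c@np.linalg.inv(np.array(ci["view"])).T)[...,:3]
def cloud(ci,d):
    v,u=np.mgrid[0:400,0:640].astype(float); return unproj(ci,u,v,d.astype(float))
E
python3 - <<'E'
from h import *
s=get_state();print(s["clock"],s["position"],s["tool_rot"],s["force"])
ims=[]
for n in("scene","side"):
    ci,p,d=snap(n);P=cloud(ci,d);np.savez(n+".npz",p=p,d=d,P=P)
    for o in("stud_grip","mug"):
        for r in look_for(n,o)[:8]:
            e=r["extent"];u,v=int(e[0]),int(e[1]);print(n,o,round(r["p"],2),np.round(e),np.round(P[min(v,399),min(u,639)],3))
    cv2.imwrite(f"pics/{n}.png",p[:,:,::-1])
E
```

```text
0.0 [0.2536974  0.62474963 0.23739865] [-3.13935900e+00 -8.61313397e-05  2.75581566e+00] [ 0.09942409 -1.07232066 -0.47728665]
scene stud_grip 0.84 [444. 274.  23.  31.] [ 0.508 -0.226  0.104]
scene mug 0.91 [310. 163.  48.  44.] [0.616 0.137 0.075]
scene mug 0.88 [246. 191.  53.  53.] [0.47  0.193 0.086]
scene mug 0.73 [306. 219.  44.  59.] [0.514 0.074 0.033]
side stud_grip 0.61 [377. 137.  13.  13.] [ 0.514 -0.22   0.086]
side mug 0.59 [349. 219.  50.  46.] [0.506 0.105 0.073]
side mug 0.57 [342. 271.  44.  61.] [0.489 0.214 0.033]
```

View pics/scene.png

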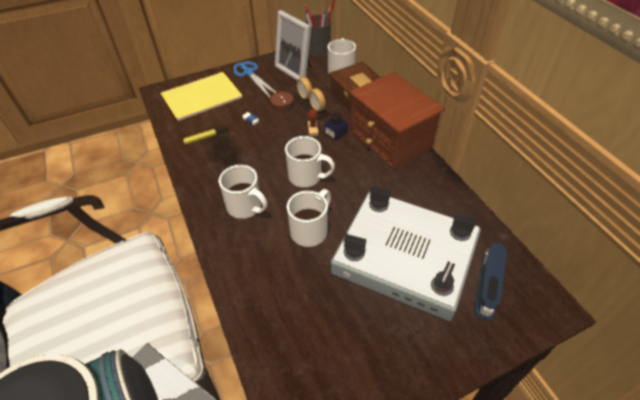

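```bash
python3 - <<'E'
from h import *
z=np.load("scene.npz");p=z["p"][180:330,330:530];a=cv2.resize(p,None,fx=4,fy=4,interpolation=cv2.INTER_CUBIC);cv2.imwrite("pics/c1.png",a[:,:,::-1])
for n in("scene","side"):
    z=np.load(n+".npz");P=z["P"];p=z["p"].astype(int);d=z["d"]
    m=(p[...,0]>110)&(p[...,1]<0.45*p[...,0])&(p[...,2]<0.45*p[...,0])&(d>0)&(P[...,2]>.03)&(P[...,2]<.12)
    k,l,st,c=cv2.connectedComponentsWithStats(m.astype(np.uint8))
    for i in range(1,k):
        if st[i,4]>3: print(n,st[i],np.round(np.median(P[l==i],0),3))
    # high things
    m=(P[...,2]>.085)&(P[...,2]<.115)&(p.max(-1)<90)&(d>0)
    k,l,st,c=cv2.connectedComponentsWithStats(m.astype(np.uint8))
    for i in range(1,k):
        if st[i,4]>15: print(n,"dark",st[i],np.round(np.median(P[l==i],0),3),np.round(P[l==i].min(0),3),np.round(P[l==i].max(0),3))
E
```

```text
scene [309 110   6   6  25] [0.771 0.246 0.063]
scene dark [324  13   5  10  20] [1.126 0.448 0.103] [1.086 0.43  0.087] [1.138 0.459 0.112]
scene dark [315  15   5   4  17] [1.13  0.487 0.09 ] [1.122 0.481 0.085] [1.135 0.494 0.095]
scene dark [311  20  20  12  75] [1.08  0.436 0.09 ] [1.062 0.423 0.085] [1.132 0.462 0.104]
scene dark [288  44  12   8  23] [0.953 0.442 0.088] [0.949 0.419 0.085] [0.959 0.466 0.092]
scene dark [352  96  88  46 694] [0.809 0.03  0.098] [ 0.773 -0.034  0.085] [0.895 0.169 0.115]
scene dark [370 187  21  13 174] [ 0.613 -0.039  0.095] [ 0.603 -0.059  0.085] [ 0.625 -0.017  0.099]
scene dark [454 214  22  14 207] [ 0.642 -0.206  0.095] [ 0.633 -0.226  0.085] [ 0.655 -0.185  0.1  ]
scene dark [344 234  21  15 183] [ 0.484 -0.061  0.096] [ 0.476 -0.08   0.085] [ 0.496 -0.041  0.1  ]
scene dark [438 266  15  21  94] [ 0.499 -0.231  0.102] [ 0.495 -0.236  0.085] [ 0.529 -0.221  0.106]
side [371 143   9   3  19] [ 0.516 -0.215  0.066]
side [198 236  12  11  95] [0.773 0.254 0.062]
side dark [465  33  16  11  95] [ 0.29  -1.099  0.099] [ 0.261 -1.148  0.085] [
[... 689 characters left out ...]
02  0.103] [0.795 0.07  0.113]
side dark [318 160   6  13  30] [ 0.612 -0.019  0.092] [ 0.604 -0.054  0.085] [ 0.619 -0.015  0.098]
side dark [202 163  48  33 189] [0.805 0.095 0.092] [0.778 0.022 0.085] [0.827 0.158 0.105]
side dark [371 164   7  14  53] [ 0.488 -0.044  0.095] [ 0.477 -0.076  0.086] [ 0.499 -0.037  0.1  ]
side dark [ 569  214   71   48 1014] [0.029 0.056 0.099] [-0.045 -0.025  0.085] [0.067 0.07  0.115]
side dark [ 59 270  10   9  46] [0.95  0.423 0.089] [0.946 0.415 0.085] [0.953 0.431 0.097]
side dark [ 39 277  19  16  95] [0.956 0.45  0.09 ] [0.951 0.434 0.085] [0.96  0.465 0.097]
side dark [ 22 294  15  13  69] [0.963 0.485 0.088] [0.959 0.471 0.085] [0.967 0.496 0.095]
```

View pics/c1.png

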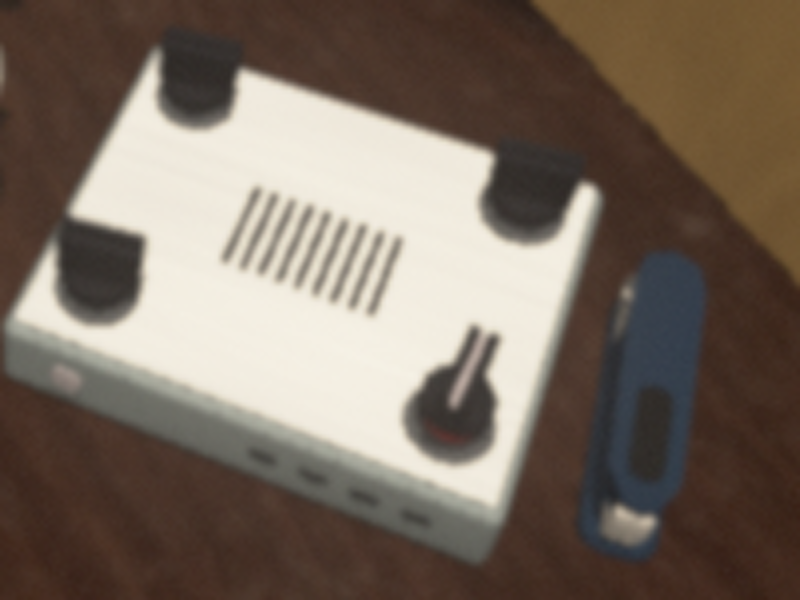

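The crop shows four studs, at scene pixels (379,197), (463,227), (354,245) and (444,274). Only the one at (444,274) has the red band and a bar lying crosswise to the others, so it is the undone one, at about (0.517, -0.227). There are four white mugs, at (341,55), (305,162), (241,192) and (308,218). The last is farthest to the robot's right, beside the case, so that is the one to leave alone. I'm moving above the stud now.

Call:
jog_arm(
  xyz=[
    [-31.3,-38.4,0],
    [-31.3,-38.4,0],
    [-31.3,-38.4,0],
    [-31.3,-38.4,0],
    [-31.3,-38.4,0],
    [-31.3,-38.4,0],
    [-31.3,-38.4,0],
    [-31.3,-38.4,0],
    [-31.3,-38.4,0],
    [-31.3,-38.4,0],
    [-31.3,-38.4,0],
    [-31.3,-38.4,0],
    [-31.3,-38.4,0],
    [-31.3,-38.4,0],
    [-31.3,-38.4,0],
    [-31.3,-38.4,0],
    [-31.3,-38.4,0],
    [-31.3,-38.4,0],
    [0,0,0],
    [0,0,0],
  ],
  yaw=[0,0,0,0,0,0,0,0,0,0,0,0,0,0,0,0,0,0,0,0],
  grip=[88,88,88,88,88,88,88,88,88,88,88,88,88,88,88,88,88,88,88,88],
)

```text
clock: 2.8
position: [0.5155, -0.2267, 0.2384]
tool_rot: [3.141, -0.001, 2.755]
force: [0.7, 0.4, -0.2]
gripper_width: 0.0878
finger_force: 0.0
```

```bash
python3 - <<'E'
from h import *
z=np.load("scene.npz");P0=z["P"];d0=z["d"]
m=(d0>0)&(P0[...,2]>.12)&(np.hypot(P0[...,0]-.517,P0[...,1]+.227)<.22);print("tall near",m.sum(),P0[m].min(0) if m.any() else "")
ci,p,d=snap("wrist");P=cloud(ci,d);np.savez("w1.npz",p=p,d=d,P=P)
for r in look_for("wrist","stud_grip"): print(r["p"],np.round(r["extent"]))
m=(d>0)&(P[...,2]>.096)&(P[...,2]<.115)&(np.hypot(P[...,0]-.517,P[...,1]+.227)<.045)
v,u=np.nonzero(m);print(m.sum(),u.min() if m.any() else 0,v.min() if m.any() else 0)
Q=P[m]
if m.sum()>20:
    (c,s,a)=cv2.minAreaRect((Q[:,:2]*1000).astype(np.float32));print(c,s,a,np.median(Q,0))
    w,V=np.linalg.eigh(np.cov(Q[:,:2].T));print(np.arctan2(V[1,1],V[0,1]))
cv2.imwrite("pics/w1.png",p[:,:,::-1])
E
```

```text
tall near 0 
0.98 [323. 191.  34.  39.]
553 309 173
(516.0497436523438, -227.32107543945312) (39.72372055053711, 14.183354377746582) 5.41165018081665 [ 0.51484703 -0.22738827  0.1063487 ]
-3.0470125838635798
```

View pics/w1.png

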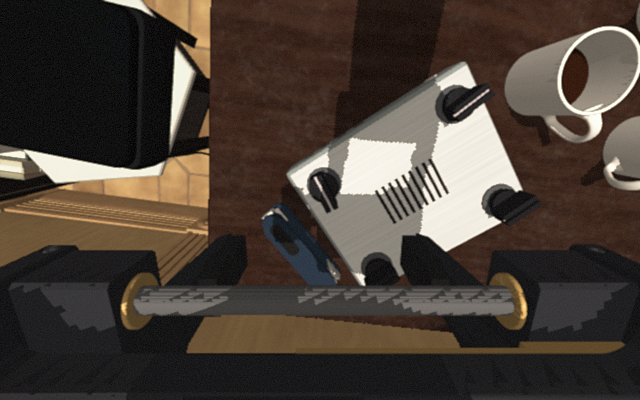

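The wrist picture shows the undone stud at (323,191). Its bar is measured at (0.516, -0.227), top at z 0.106, yaw 0.095. The stapler lies at (300,245), and the fingers should clear it if they are narrowed. I'll align, narrow them and descend.

Call:
jog_arm(
  xyz=[
    [0,0,0],
    [0,0,0],
    [0,0,0],
    [-0.4,-0.6,0],
    [0,0,28],
    [0,0,28],
    [0,0,28],
    [0,0,28],
    [0,0,20],
    [0,0,12],
    [0,0,10],
    [0,0,0],
    [0,0,0],
  ],
  yaw=[-0.16,-0.16,-0.16,0,0,0,0,0,0,0,0,0,0],
  grip=[40,40,40,40,40,40,40,40,40,40,40,40,40],
)

```text
clock: 4.53
position: [0.5169, -0.2278, 0.0855]
tool_rot: [-3.141, 0.001, -3.048]
force: [0.2, 0.5, -0.1]
gripper_width: 0.0402
finger_force: 0.0
```

Call:
jog_arm(
  xyz=[
    [0.8,0.5,1.5],
    [0,0,0],
    [0,0,0],
    [0,0,0],
    [0,0,0],
    [0,0,0],
  ],
  yaw=[0,0,0,0,0,0],
  grip=[40,0,0,0,0,0],
)

```text
clock: 5.28
position: [0.5156, -0.2274, 0.0834]
tool_rot: [-3.141, 0.0, -3.047]
force: [-0.4, -1.7, 0.0]
gripper_width: 0.0136
finger_force: 30.0
```

Gripped on the 14 mm bar. Now pressing 13 mm down.

Call:
jog_arm(
  xyz=[
    [0,0,4],
    [0,0,4],
    [0,0,3],
    [0,0,2],
    [0,0,0],
    [0,0,0],
  ],
  yaw=[0,0,0,0,0,0],
  grip=[0,0,0,0,0,0],
)

```text
clock: 6.02
position: [0.5157, -0.2274, 0.0704]
tool_rot: [-3.141, 0.0, -3.047]
force: [-1.3, -1.6, 6.3]
gripper_width: 0.0136
finger_force: 30.0
```

Call:
jog_arm(
  xyz=[
    [0,0,0],
    [0,0,0],
    [0,0,0],
    [0,0,0],
    [0,0,0],
    [0,0,0],
    [0,0,0],
    [0,0,0],
    [0,0,0],
    [0,0,0],
    [0,0,0],
    [0,0,0],
    [0,0,0],
  ],
  yaw=[0.1,0.12,0.12,0.12,0.12,0.12,0.12,0.12,0.12,0.12,0.12,0,0],
  grip=[0,0,0,0,0,0,0,0,0,0,0,0,0],
)

```text
clock: 7.65
position: [0.5169, -0.2256, 0.0707]
tool_rot: [3.138, -0.001, 1.935]
force: [3.0, 5.5, 5.3]
gripper_width: 0.0136
finger_force: 30.0
```

```bash
python3 - <<'E'
from h import *
s=get_state();print(s["clock"],s["position"],s["tool_rot"],s["force"],s["ft_torque"],s["qpos"],s["gripper_width"])
E
```

```text
7.65 [ 0.51690118 -0.2255915   0.07067495] [ 3.13837219e+00 -1.32863856e-03  1.93496182e+00] [2.96823027 5.48773518 5.25637693] [ 0.80899217 -0.31725533 -0.02871155] [-0.45764788  0.21806188  1.99598834  0.00408206  0.92632669 -0.82426166] 0.013613659218191503
```

Call:
jog_arm(
  xyz=[
    [1,1.5,0],
    [0,0,0],
    [0,0,0],
    [0,0,0],
    [0,0,0],
    [0,0,0],
  ],
  yaw=[0,0.05,0.05,0.05,0,0],
  grip=[0,0,0,0,0,0],
)

```text
clock: 8.4
position: [0.5172, -0.2255, 0.0706]
tool_rot: [3.141, 0.0, 1.788]
force: [-0.4, 0.9, 5.1]
gripper_width: 0.0143
finger_force: 30.0
```

```bash
python3 - <<'E'
from h import *
s=get_state();print(s["clock"],s["position"],s["tool_rot"],s["force"],s["ft_torque"])
E
```

```text
8.4 [ 0.5172258  -0.2254653   0.07061481] [3.14058881e+00 4.36399472e-04 1.78756806e+00] [-0.41254292  0.8695447   5.1017991 ] [0.01210858 0.10810336 0.57459644]
```

The torque has risen to 0.57 N m after 1.45 rad, so the stud is at its stop. Now letting go and withdrawing straight up.

Call:
jog_arm(
  xyz=[
    [0,0,0],
    [0,0,0],
    [0,0,0],
    [0,0,0],
    [0,0,-10],
    [0,0,-20],
    [0,0,-40],
    [0,0,-40],
    [0,0,-40],
    [0,0,0],
    [0,0,0],
  ],
  yaw=[0,0,0,0,0,0,0,0,0,0,0],
  grip=[40,40,40,40,40,40,40,40,40,40,40],
)

```text
clock: 9.78
position: [0.516, -0.2255, 0.2197]
tool_rot: [-3.141, -0.0, 1.786]
force: [0.3, 0.1, -0.8]
gripper_width: 0.0401
finger_force: 0.0
```

```bash
python3 - <<'E'
from h import *
s=get_state();print(s["clock"],s["position"],s["force"])
ci,p,d=snap("wrist");P=cloud(ci,d)
m=(d>0)&(P[...,2]>.09)&(P[...,2]<.115)&(np.hypot(P[...,0]-.517,P[...,1]+.227)<.045)
Q=P[m]; print(m.sum())
if m.sum()>20: print(cv2.minAreaRect((Q[:,:2]*1000).astype(np.float32)),np.median(Q,0))
ci,p2,d=snap("scene")
for r in look_for("scene","mug"): print(r["p"],np.round(r["extent"]))
cv2.imwrite("pics/end.png",np.vstack([p,p2])[:,:,::-1][::1]) if 0 else cv2.imwrite("pics/end.png",cv2.resize(np.hstack([p[:, 200:600],p2[100:400,200:600].copy() if 0 else p2[:,200:600]]),(800,400))[:,:,::-1])
E
```

```text
9.775 [ 0.5160398  -0.22545421  0.21967261] [ 0.33983192  0.07387035 -0.80714553]
568
((516.3626708984375, -227.3304901123047), (14.0485200881958, 39.92505645751953), 16.75775146484375) [ 0.51606096 -0.22641453  0.09960034]
0.87 [245. 192.  49.  49.]
0.83 [309. 164.  48.  42.]
0.74 [307. 218.  42.  57.]
```

View pics/end.png

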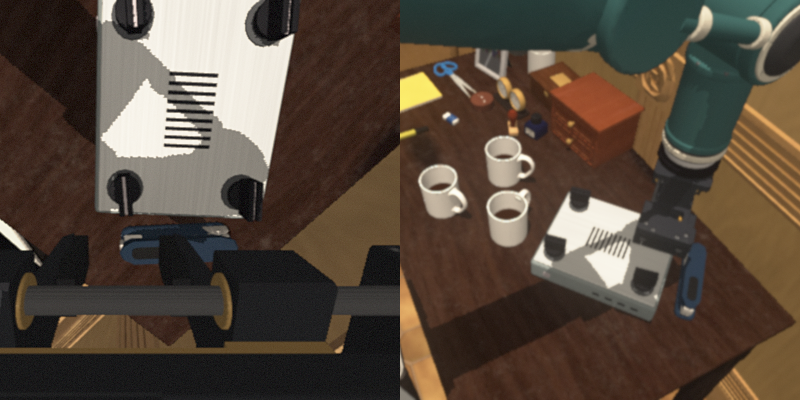

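The stud has settled. Its bar top is 7 mm lower (0.0996), it has turned crosswise in line with the other studs at (125,190) in the left view, and no red shows. The mug is still at (307,218), unmoved.

```bash
python3 -c "
from station import *
print(close_job())"
```

```text
the job is handed in; nothing more can be done
None
```

The undone stud was pressed down, turned clockwise to its stop and let go; it is caught 7 mm below where it stood, the mug has not moved, and the job was handed in at about 10 s.

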